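Hang the centre holder on the French cleat and tug-test it

ROBOT

A 6-joint arm with a two-finger parallel gripper is mounted at the origin on the work surface. World frame = base frame: x ahead of the robot, y to its left, z up, the work surface at z = 0. Lengths are in mm, angles in rad, forces in N, time in s.
With the tool pointing down it reaches from about 350 to 950 mm from the base axis. Payload 17.4 kg.
Tool frame: the origin (TCP) lies at the centre of the arm's flange, where the gripper is bolted on; the fingertips stand r.tcp_to_tips ahead of it and the grasp point (between the pads) lies 167 mm ahead of it (r.tcp_to_tips is the distance from the TCP to the fingertips, in mm); x points along the fingers, y is the direction in which the jaws open and shut, and the axes are right-handed (so a half turn about x gives the same grasp; the last joint's range is limited). The gripper opens to 93 mm and grips with 3 to 60 N. Pads are 15 mm wide; open, the fingers measure 128 mm over their backs; the gripper's body (75 mm by 188 mm) begins 65 mm behind the grasp point.
Start: joints at [-1.253, 0.116, 1.442, -0, 1.584, -0.038], TCP at [235.121, -632.734, 404.746] pointing down, gripper open.
Joint ranges: [-2.83, 2.83], [-0.83, 2.19], [0.07, 2.5], [-1.14, 4.28], [0.01, 3], [-2.97, 2.97]. Speed limits (rad/s): [1.89, 1.89, 2.22, 3.14, 3.14, 3.14].

INTERFACE

Orientations are given as a unit quaternion [w, x, y, z].
In Python, from rig import get_obs, get_image, camera_model, r gives the robot as it stands.
- The arm moves only by the tool send_rows, never from a script. Its argument "rows" is a list of rows, each an object of numbers: "dx", "dy", "dz": the shift along the tool's x, y, z in mm; "twist": the turn about the tool's x in degrees; "jaw": the opening, from 0 (shut) to 1 (fully open). In form: [{"dx": .., "dy": .., "dz": .., "twist": .., "jaw": ..}, ...]. A call has 1 to 8 rows; each row is the pose to reach, as a shift and turn from the pose commanded when the call began, along the tool's axes at that moment; what a row does not reach only later rows make up. A row lasts 1/10 s, in which the tool goes at most 50 mm and 8.59 degrees, less where a joint would pass 70% of its speed; a pose out of reach is approached as far as the arm can. A call with a gripper value outside its range is refused whole. The fingers move at their own pace and stop on an object; "force" is the grip in N (left out, the last holds). Time passes only in rows, so rows that repeat a pose let the fingers close. It gives the time, the measured TCP pose, the force and the opening at its end, in the units of the state.
- get_obs(): the state, without advancing time (a new reading comes with each control period).
- get_image(name): name is "scene" or "top" or "wrist"; returns the picture (480x640x3 uint8, red, green, blue); there is no depth.
- camera_model(name): a dict with "vfov" (degrees; the focal length in pixels is half the picture's height over the tangent of half this angle, whatever the lens; pixels are square), "cx", "cy" (the principal point, pixels), "distortion" ([k1, k2, p1, p2, k3] as OpenCV has them; the pictures are not rectified), "T" (4x4, takes a point from camera to world coordinates); the wrist camera has in their place "tool_from_camera" (4x4, takes a point from camera to tool coordinates, whose origin is the TCP and whose axes are the tool frame's). Camera axes: x right, y down, z forward; pixel columns grow to the right and rows downward; lengths in mm; the calibration is good to about 2 mm. A picture is of the moment at which its call begins: read the wrist's pose just before it. camera_model takes no time and is no camera call.
- r.sign_off(): hands the job in, once; it reports no verdict.
The state is a dict: "time_s": time; "joint_positions": joint angles; "joint_vel": joint speeds; "effort": joint torques, N m; "eef_pos": TCP position; "tcp_rot": TCP orientation; "wrist_force": force on the tool from outside, world axes, zero at the start; "moment": the same for the moment, N m; "finger_gap": opening from 0.0 (shut) to 1.0 (fully open).
Only numpy, scipy, OpenCV 4.12 (cv2) and the standard library are available. Lean on these libraries where they do the work, as an engineer would, in place of code of your own. Each camera call takes 0.05 s, during which the arm holds its last target.

TASK

Hang the beech centre holder on the French-cleat panel, at the vacant place painted green, with its own cleat hooked behind the panel's cleat and fully home. While you still grip it, tug it gently straight down, with about 10 N (a kilo), for about a second to make sure it is held, then let go and leave it hanging; do not strain the cleat and leave the other things where they are.

Things in the scene. Friction and masses are not known exactly. Their poses are not given: they have to be found in the camera images.
- holder_mid (a point): Centre, half-way up, of the pale beech block of the loose centre holder: block 56 mm wide (its y, the sides to grip), 50 mm deep (its x) and 90 mm high, whole holder 0.29 to 0.43 kg, standing upright on the bench. Its x points to its back, z up. Three steel lathe centres stand up to 17 mm above its top; a wooden cleat is screwed on its back.
- centre_holder: The same holder; origin at the centre of the block's underside, 45 mm below holder_mid, same axes. The cleat on its back is 56 mm wide and 20 mm thick (25 to 45 mm behind holder_mid). Its lower, blunted hook edge is 42 mm behind holder_mid; from it the cleat's underside slopes up at 45 degrees forwards to the back of the block.
- place_mid (a point): Where holder_mid comes to be, same axes, when the holder hangs fully home at the vacant place, for a holder cleat in mid setting: the cleat is screwed on through slots, its hook edge 4 to 22 mm above holder_mid (13 in mid setting; not measured, and firm), so the hung height is up to 9 mm higher or lower than this. x points into the panel, y along the cleat.
- cleat_panel: Fixed French-cleat panel: board 400 mm wide (its y), 190 mm high; origin at the middle of the foot of its face, x into the board, z up; holders hang on the -x side. A rigid strip 22 mm thick (face at x = -22 mm, 100 to 167 mm up) runs along it. Of its three places, 120 mm apart, the vacant one is painted green, 60 mm wide, on strip and board.
- cleat_slope: The strip's top: origin on mid-length of its blunted ridge (167 mm up, 19 mm off the board), slope falling at 45 degrees to the board. A holder's hook edge drops in behind the ridge. Home: block's back against the strip's face and slopes touching, hook edge 14 mm below the ridge. With a gap at the face the slopes meet that much too high; pushing towards the board frees them.
- key_pot_mid (a point): Centre of a plywood pot of chuck keys, same outer size and cleat as the holder, hanging loose on the panel. A bystander.
- collet_block_mid (a point): Centre of a dark wooden block with four collets, same outer size and cleat, hanging loose on the panel. A bystander.
- bottle_mid (a point): Middle of a standing amber stain bottle, 56 mm wide, 130 mm high, red cap. A bystander.
- red_bowl: Red-stained wooden bowl, 150 mm wide, 55 mm high; origin under its foot. A bystander.
- gouge_mid (a point): A lying turning gouge, 420 mm long, with a red-brown handle; the point lies on its handle. A bystander.
- chuck_mid (a point): Centre of a steel four-jaw lathe chuck, 100 mm wide, 71 mm high, jaws up. A bystander.
- tin_mid (a point): Centre of a yellow wax tin, 84 mm wide, 36 mm high. A bystander.
Things that resemble listed ones, but are neither listed nor needed, are in the scene too. What is shaped like the centre_holder but blue is not meant.

How it is judged (in metres and radians):
On the way, in this order (a step that is already met when the one before it is completed fails the run):
1. The holder has been lifted off the bench (height (world z) of centre_holder above 0.06 m), for 0.1 s.
2. Hooked at the green place (back within 3 mm of the strip's face, 15 mm along, upright) and in the fingers, the holder is pulled down for 0.4 s: over 8 N on the panel, 5 N of it on the slope (z of holder_mid in the frame of place_mid between -0.012 and 0.012 m and x of holder_mid in the frame of place_mid between -0.003 and 0.003 m and y of holder_mid in the frame of place_mid between -0.015 and 0.015 m and angle between centre_holder's own z axis and vertical below 0.12 rad and contact force between centre_holder and cleat_panel above 8 N and contact force between centre_holder and cleat_slope above 5 N and contact force between the fingers and centre_holder above 2 N), for 0.4 s.
At the end, for the whole second after the job is handed in: The holder hangs released and still at the green place: on the cleat's slope, back within 3 mm of the strip's face, within 12 mm of the mid-setting height, within 15 mm along the cleat, upright within 0.06 rad (z of holder_mid in the frame of place_mid between -0.012 and 0.012 m and x of holder_mid in the frame of place_mid between -0.003 and 0.003 m and y of holder_mid in the frame of place_mid between -0.015 and 0.015 m and angle between centre_holder's own z axis and vertical below 0.06 rad and contact force between centre_holder and cleat_slope above 0.5 N and linear speed of centre_holder below 0.01 m/s); the robot touches nothing.
It fails at once if The holder bears on the cleat's slope with more than 18 N, or on the whole panel with more than 30 N (contact force between centre_holder and cleat_slope above 18 N or contact force between centre_holder and cleat_panel above 30 N).
It fails at once if A neighbour on the panel is shifted by more than 10 mm (distance of any of key_pot_mid, collet_block_mid from where it was at the start of the episode above 0.01 m).
It fails at once if Another thing on the bench is shifted by more than 30 mm (distance of any of bottle_mid, red_bowl, gouge_mid, chuck_mid, tin_mid from where it was at the start of the episode above 0.03 m).
It also fails if it takes over 48 s, if anything falls off the work surface, if the arm or the gripper's body presses on something with over 40 N, if the wrist force passes 120 N, or if a joint passes its speed limit or range.

## Working session

There is one attempt and no reset: what is moved stays moved. The work goes in short steps, Python scripts to look and compute and a tool call to move; the robot and the scene stay as the last step left them, time stands still between calls to the robot, and variables do not carry over. Pictures are saved under pics/ and viewed, and the job is handed in when it is done.

Besides the shell and the picture viewer there is one more tool, called after "Emit:" by a JSON object that holds its "name" and its "arguments". send_rows: Moves the arm, as the interface text tells. Its arguments: {"type":"object","properties":{"rows":{"type":"array","items":{"type":"object","properties":{"dx":{"type":"number"},"dy":{"type":"number"},"dz":{"type":"number"},"twist":{"type":"number"},"jaw":{"type":"number"}}}},"force":{"type":"number"}},"required":["rows"]}

```bash
ls; mkdir -p pics; cat > h.py <<'E'
import numpy as np, cv2
from rig import get_obs,get_image,camera_model,r
from scipy.spatial.transform import Rotation as R
def K(m):
    f=240/np.tan(np.radians(m['vfov'])/2); return np.array([[f,0,m['cx']],[0,f,m['cy']],[0,0,1.]])
def tcpT(o):
    T=np.eye(4); q=o['tcp_rot']; T[:3,:3]=R.from_quat([q[1],q[2],q[3],q[0]]).as_matrix(); T[:3,3]=o['eef_pos']; return T
def camT(name,o=None):
    m=camera_model(name)
    return m, (np.array(m['T']) if 'T' in m else tcpT(o)@np.array(m['tool_from_camera']))
def ray(m,T,px):
    p=cv2.undistortPoints(np.array(px,float).reshape(-1,1,2),K(m),np.array(m['distortion'],float)).reshape(-1,2)
    d=np.c_[p,np.ones(len(p))]@T[:3,:3].T
    return T[:3,3],d/np.linalg.norm(d,axis=1)[:,None]
def onplane(m,T,px,z):
    c,d=ray(m,T,px); return c+d*((z-c[2])/d[:,2])[:,None]
def proj(m,T,P):
    Ti=np.linalg.inv(T); rv=cv2.Rodrigues(Ti[:3,:3])[0]
    return cv2.projectPoints(np.array(P,float).reshape(-1,1,3),rv,Ti[:3,3],K(m),np.array(m['distortion'],float))[0].reshape(-1,2)
def save(n,im): cv2.imwrite('pics/'+n+'.png',im[:,:,::-1])
E
python3 - <<'E'
from h import *
o=get_obs();print(o, r.tcp_to_tips)
for n in ['scene','top','wrist']:
    im=get_image(n);np.save('pics/'+n+'0.npy',im);save(n+'0',im); print(n,camera_model(n))
E
```

```text
pics
{'time_s': 0.0, 'joint_positions': array([-1.25279060e+00,  1.16500144e-01,  1.44224782e+00, -5.23304291e-05,
        1.58399233e+00, -3.78112135e-02]), 'joint_vel': array([ 7.27816120e-04, -4.11441785e-05, -7.91929630e-05, -4.74692474e-04,
        6.29818900e-04,  6.37418876e-04]), 'effort': array([ 4.76150642e-03, -7.21253943e+01, -6.22600722e+01,  7.83554418e-02,
        2.39153212e-02, -1.26399209e-04]), 'eef_pos': array([ 235.12490625, -632.74439633,  404.00634032]), 'tcp_rot': array([-0.12473827, -0.69587075, -0.12553665,  0.6960207 ]), 'wrist_force': array([ 0.5672255 , -0.93248999, -0.43735555]), 'moment': array([ 0.01884914, -0.00575393,  0.0128048 ]), 'finger_gap': 0.9990916679238709} 186.1
scene {'vfov': 57.53158289991376, 'cx': 324.327828071702, 'cy': 233.993461151308, 'distortion': array([0.00679779, 0.        , 0.        , 0.        , 0.        ]), 'T': array([[-3.38106100e-01,  6.92222797e-01, -6.37582830e-01,
         1.15590861e+03],
       [ 9.41078562e-01,  2.43324507e-01, -2.34870866e-01,
         1.71050328e+02],
       [-7.44343985e-03, -6.79426805e-01, -7.
[... 474 characters left out ...]
      [-8.99439407e-05, -1.09194537e-01, -9.94020395e-01,
         1.33682968e+03],
       [ 0.00000000e+00,  0.00000000e+00,  0.00000000e+00,
         1.00000000e+00]])}
wrist {'vfov': 63.412243688988546, 'cx': 319.69428392069045, 'cy': 240.766200863516, 'distortion': array([0.02713435, 0.        , 0.        , 0.        , 0.        ]), 'tool_from_camera': array([[ 4.11555057e-04, -2.66672678e-01,  9.63787068e-01,
         1.91182593e+01],
       [ 9.99999628e-01,  8.40023857e-04, -1.94590172e-04,
        -1.33333976e+00],
       [-7.57712248e-04,  9.63786790e-01,  2.66672925e-01,
        -7.44369921e+01],
       [ 0.00000000e+00,  0.00000000e+00,  0.00000000e+00,
         1.00000000e+00]])}
```

View pics/scene0.png

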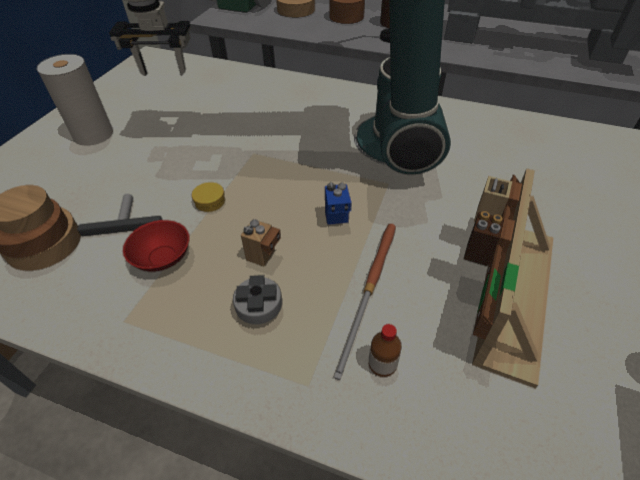

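View pics/top0.png

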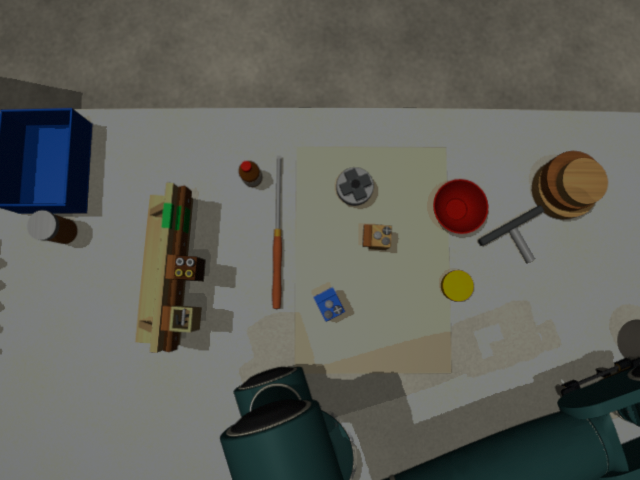

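View pics/wrist0.png

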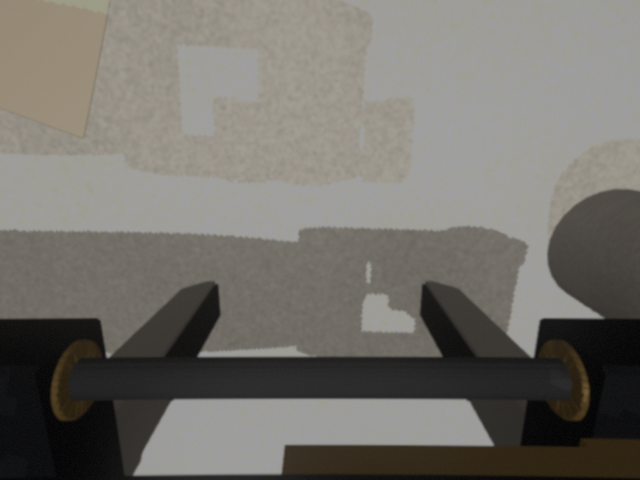

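```bash
python3 - <<'E'
from h import *
t=np.load('pics/top0.npy');s=np.load('pics/scene0.npy')
a=cv2.resize(t[200:270,340:420],(640,560),interpolation=cv2.INTER_CUBIC)
b=cv2.resize(s[205:275,230:300],(560,560),interpolation=cv2.INTER_CUBIC)
save('c1',cv2.resize(np.hstack([a,b]),(800,373)))
a=cv2.resize(t[170:360,130:220],(284,600),interpolation=cv2.INTER_CUBIC)
b=cv2.resize(s[165:375,455:565],(314,600),interpolation=cv2.INTER_CUBIC)
save('c2',np.hstack([a,b]))
E
```

```text
(no output)
```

View pics/c1.png

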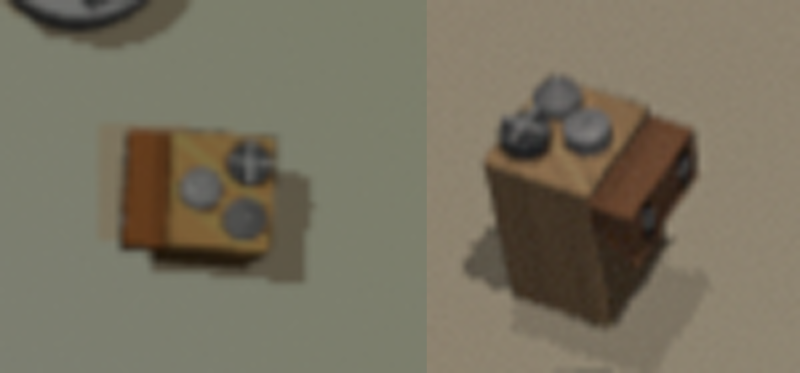

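View pics/c2.png

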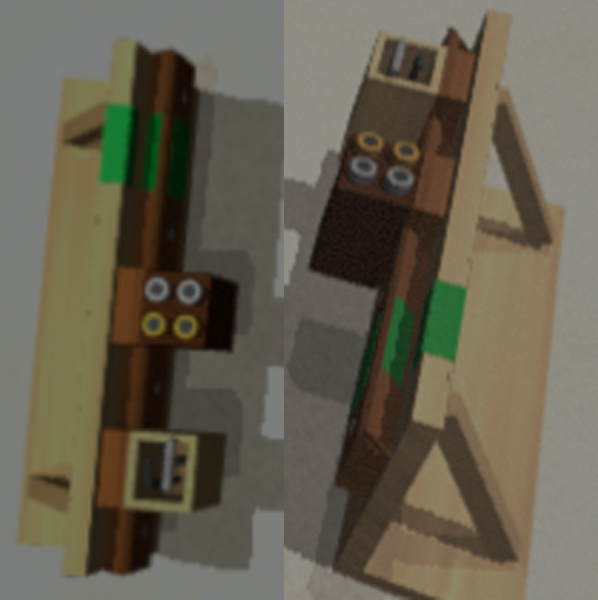

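```bash
python3 - <<'E'
from h import *
from scipy.optimize import least_squares
m,T=camT('top');s,S=camT('scene')
top=np.array([(169,130),(167,247),(277,135),(270,248)])/5.333+[340,200]
print(onplane(m,T,top,90).round(1))
sc=(np.array([(487,163),(590,193),(648,105)])-[426.7,0])/5.333+[230,205]
print(onplane(s,S,sc,90).round(1))
c=np.array([(137,40),(100,577)])/3.156+[130,170]
print('board',onplane(m,T,c,190).round(1))
c=np.array([(190,60),(133,570)])/3.156+[130,170]
print('strip',onplane(m,T,c,167).round(1))
g=np.array([(133,106),(129,183)])/3.156+[130,170]
print('green',onplane(m,T,g,190).round(1))
o=get_obs();print(tcpT(o).round(3))
E
```

```text
[[ 606.3 -179.1   90. ]
 [ 550.1 -177.5   90. ]
 [ 603.9 -230.7   90. ]
 [ 549.7 -226.6   90. ]]
[[ 605.2 -227.    90. ]
 [ 606.2 -179.6   90. ]
 [ 552.7 -178.    90. ]]
board [[691.6 301.4 190. ]
 [293.2 316.  190. ]]
strip [[681.1 266.8 167. ]
 [296.  298.6 167. ]]
green [[641.  302.6 190. ]
 [582.7 303.5 190. ]]
[[-0.00000e+00  3.48000e-01 -9.37000e-01  2.35106e+02]
 [ 1.00000e-03 -9.37000e-01 -3.48000e-01 -6.32753e+02]
 [-1.00000e+00 -1.00000e-03 -0.00000e+00  4.04180e+02]
 [ 0.00000e+00  0.00000e+00  0.00000e+00  1.00000e+00]]
```

Emit:
{"name": "send_rows", "arguments": {"rows": [{"dx":0,"dy":-24,"dz":-39,"twist":-6,"jaw":1},{"dy":-47,"dz":-79,"twist":-13,"jaw":1},{"dy":-71,"dz":-118,"twist":-20,"jaw":1},{"dy":-95,"dz":-157,"twist":-27,"jaw":1},{"dy":-118,"dz":-196,"twist":-35,"jaw":1},{"dy":-142,"dz":-235,"twist":-43,"jaw":1},{"dy":-165,"dz":-275,"twist":-51,"jaw":1},{"dy":-189,"dz":-314,"twist":-59,"jaw":1}]}}

```text
$.rows[1]: bad value
```

```bash
cat >> h.py <<'E'
def delta(target,o=None):
    "world xyz shift + yaw of tool y -> rows values from measured pose"
    T=tcpT(o or get_obs()); d=T[:3,:3].T@(np.array(target[:3],float)-T[:3,3])
    a=np.degrees(np.arctan2(T[1,1],T[0,1]))
    return d.round(2), 'twist', round(-(target[3]-a),2)
E
python3 - <<'E'
from h import *
o=get_obs();print(o['time_s'],o['eef_pos'],o['wrist_force'],delta([578,-203,404.7,0],o))
E
```

```text
0.15 [ 235.10552384 -632.75337452  404.18023704] [ 0.18647497 -0.12552206  0.24871572] (array([-2.5000e-01, -2.8341e+02, -4.7111e+02]), 'twist', np.float64(-69.62))
```

Emit:
{"name": "send_rows", "arguments": {"rows": [{"dx":0,"dy":-24,"dz":-39,"twist":-6,"jaw":1},{"dx":0,"dy":-47,"dz":-79,"twist":-13,"jaw":1},{"dx":0,"dy":-71,"dz":-118,"twist":-20,"jaw":1},{"dx":0,"dy":-95,"dz":-157,"twist":-27,"jaw":1},{"dx":0,"dy":-118,"dz":-196,"twist":-35,"jaw":1},{"dx":0,"dy":-142,"dz":-235,"twist":-43,"jaw":1},{"dx":0,"dy":-165,"dz":-275,"twist":-51,"jaw":1},{"dx":0,"dy":-189,"dz":-314,"twist":-59,"jaw":1}]}}

```text
time_s: 0.95
eef_pos: [464.5, -344.5, 404.7]
tcp_rot: [0.453, 0.543, 0.453, -0.543]
wrist_force: [1.4, -0.1, 0.2]
finger_gap: 0.998
```

```bash
python3 - <<'E'
from h import *
o=get_obs();print(o['time_s'],o['eef_pos'],o['joint_vel'],delta([578,-203,404.7,0],o))
E
```

```text
0.95 [ 464.48228721 -344.50513388  404.67031939] [ 7.89957670e-01 -9.50393108e-03  9.16807738e-03 -6.56538264e-04
  1.03132566e-03 -6.01541696e-01] (array([-3.000e-02,  8.642e+01, -1.595e+02]), 'twist', np.float64(-10.29))
```

Emit:
{"name": "send_rows", "arguments": {"rows": [{"dx":0,"dy":22,"dz":-40,"twist":-3,"jaw":1},{"dx":0,"dy":43,"dz":-80,"twist":-6,"jaw":1},{"dx":0,"dy":65,"dz":-120,"twist":-9,"jaw":1},{"dx":0,"dy":87,"dz":-160,"twist":-10.6,"jaw":1},{"dx":0,"dy":87,"dz":-160,"twist":-10.6,"jaw":1},{"dx":0,"dy":87,"dz":-160,"twist":-10.6,"jaw":1}]}}

```text
time_s: 1.55
eef_pos: [579.0, -204.3, 404.3]
tcp_rot: [0.5, 0.499, 0.501, -0.5]
wrist_force: [-0.5, -0.4, -0.0]
finger_gap: 1.0
```

```bash
python3 - <<'E'
from h import *
o=get_obs();im=get_image('wrist');save('w1',im);np.save('pics/w1.npy',im);import pickle;pickle.dump(o,open('pics/w1.pkl','wb'))
print(o['time_s'],tcpT(o).round(3),o['joint_vel'].round(3))
m,T=camT('wrist',o)
P=[[578+a,-203+b,90] for a,b in [(-28,-25),(28,-25),(28,25),(-28,25)]]
print(proj(m,T,P))
E
```

```text
1.55 [[-1.00000e-03  1.00000e+00  1.00000e-03  5.78982e+02]
 [ 0.00000e+00  1.00000e-03 -1.00000e+00 -2.04270e+02]
 [-1.00000e+00 -1.00000e-03 -0.00000e+00  4.04313e+02]
 [ 0.00000e+00  0.00000e+00  0.00000e+00  1.00000e+00]] [-0.037 -0.014  0.006 -0.003  0.001 -0.004]
[[283.71742315 261.83958143]
 [353.69770231 261.98440547]
 [355.3675339  200.01101307]
 [282.23456477 199.85398291]]
```

View pics/w1.png

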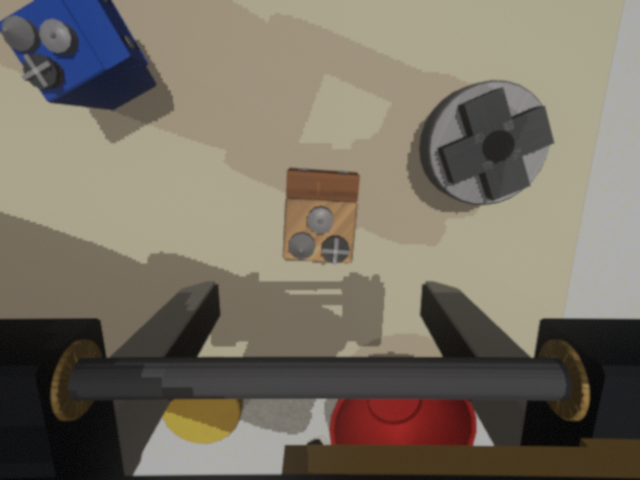

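```bash
python3 - <<'E'
from h import *
im=np.load('pics/w1.npy')
save('w1c',cv2.resize(im[160:275,265:380],(600,600),interpolation=cv2.INTER_CUBIC))
E
```

```text
(no output)
```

View pics/w1c.png

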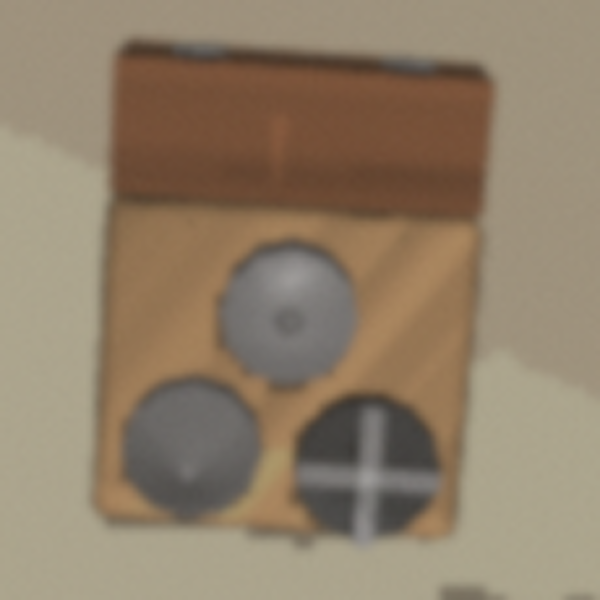

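```bash
python3 - <<'E'
from h import *
import pickle
o=pickle.load(open('pics/w1.pkl','rb'));m,T=camT('wrist',o)
c=np.array([(111,198),(482,217),(95,518),(455,537)])/5.217+[265,160]
P=onplane(m,T,c,90);print(P.round(1),P.mean(0))
print(np.degrees(np.arctan2(*(P[1]-P[0])[[1,0]])),np.degrees(np.arctan2(*(P[3]-P[2])[[1,0]])))
c=np.array([(120,55),(490,82)])/5.217+[265,160]
for z in (85,95,105): Q=onplane(m,T,c,z);print(z,Q.round(1))
E
```

```text
[[ 553.1 -176.5   90. ]
 [ 607.6 -179.2   90. ]
 [ 549.6 -225.9   90. ]
 [ 604.8 -228.8   90. ]] [ 578.79592921 -202.60176192   90.        ]
-2.8322180318104575 -3.0557777653287346
85 [[ 554.5 -156.3   85. ]
 [ 608.7 -160.1   85. ]]
95 [[ 555.3 -155.4   95. ]
 [ 607.7 -159.1   95. ]]
105 [[ 556.1 -154.5  105. ]
 [ 606.7 -158.   105. ]]
```

Emit:
{"name": "send_rows", "arguments": {"rows": [{"dx":40,"dy":0,"dz":-1.7,"twist":3,"jaw":1},{"dx":80,"dy":0,"dz":-1.7,"twist":3,"jaw":1},{"dx":115,"dy":0,"dz":-1.7,"twist":3,"jaw":1},{"dx":145,"dy":0,"dz":-1.7,"twist":3,"jaw":1},{"dx":165,"dy":0,"dz":-1.7,"twist":3,"jaw":1},{"dx":172,"dy":0,"dz":-1.7,"twist":3,"jaw":1},{"dx":172,"dy":0,"dz":-1.7,"twist":3,"jaw":1}]}}

```text
time_s: 2.3
eef_pos: [578.0, -204.1, 232.3]
tcp_rot: [-0.486, -0.513, -0.487, 0.513]
wrist_force: [0.3, 0.3, -0.1]
finger_gap: 1.002
```

```bash
python3 - <<'E'
from h import *
o=get_obs();im=get_image('wrist');save('w2',im)
print(o['time_s'],tcpT(o).round(3),o['wrist_force'],delta([578.8,-202.6,232,-2.95],o))
E
```

```text
2.3 [[-1.00000e-03  9.99000e-01 -5.40000e-02  5.78050e+02]
 [ 0.00000e+00 -5.40000e-02 -9.99000e-01 -2.04082e+02]
 [-1.00000e+00 -1.00000e-03 -0.00000e+00  2.32303e+02]
 [ 0.00000e+00  0.00000e+00  0.00000e+00  1.00000e+00]] [ 0.26253605  0.31271404 -0.11725838] (array([ 0.3 ,  0.67, -1.52]), 'twist', np.float64(-0.14))
```

View pics/w2.png

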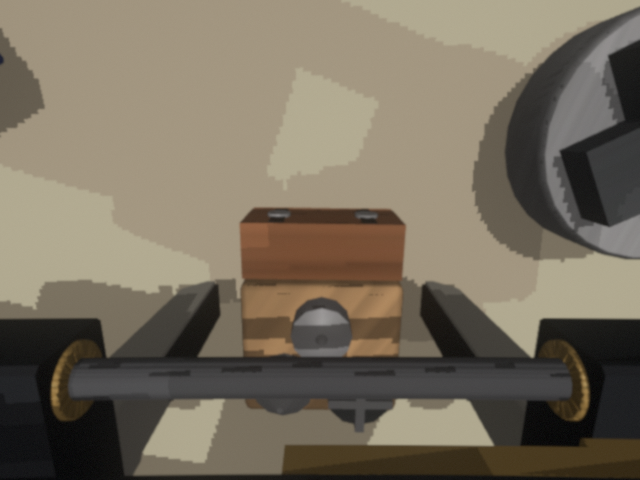

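Emit:
{"name": "send_rows", "arguments": {"rows": [{"dx":0,"dy":0.6,"dz":-1.5,"twist":0,"jaw":0.8},{"dx":0,"dy":0.6,"dz":-1.5,"twist":0,"jaw":0.4},{"dx":0,"dy":0.6,"dz":-1.5,"twist":0,"jaw":0.4},{"dx":0,"dy":0.6,"dz":-1.5,"twist":0,"jaw":0.4},{"dx":0,"dy":0.6,"dz":-1.5,"twist":0,"jaw":0.4},{"dx":0,"dy":0.6,"dz":-1.5,"twist":0,"jaw":0.4}], "force": 40}}

```text
time_s: 2.95
eef_pos: [579.3, -201.8, 232.9]
tcp_rot: [-0.487, -0.513, -0.487, 0.513]
wrist_force: [-1.3, 0.5, 2.6]
finger_gap: 0.603
```

```bash
python3 - <<'E'
from h import *
o=get_obs()
print(o['time_s'],o['finger_gap']*93,tcpT(o).round(3),o['wrist_force'])
E
```

```text
2.95 56.1072102861302 [[-0.00000e+00  9.99000e-01 -5.30000e-02  5.79267e+02]
 [-0.00000e+00 -5.30000e-02 -9.99000e-01 -2.01812e+02]
 [-1.00000e+00 -0.00000e+00  0.00000e+00  2.32922e+02]
 [ 0.00000e+00  0.00000e+00  0.00000e+00  1.00000e+00]] [-1.33472103  0.52504181  2.62035625]
```

Emit:
{"name": "send_rows", "arguments": {"rows": [{"dx":-15,"dy":0,"dz":0,"twist":0,"jaw":0.4},{"dx":-45,"dy":0,"dz":0,"twist":0,"jaw":0.4},{"dx":-85,"dy":0,"dz":0,"twist":0,"jaw":0.4},{"dx":-125,"dy":0,"dz":0,"twist":0,"jaw":0.4},{"dx":-160,"dy":0,"dz":0,"twist":0,"jaw":0.4},{"dx":-180,"dy":0,"dz":0,"twist":0,"jaw":0.4},{"dx":-190,"dy":0,"dz":0,"twist":0,"jaw":0.4},{"dx":-190,"dy":0,"dz":0,"twist":0,"jaw":0.4}]}}

```text
time_s: 3.75
eef_pos: [579.2, -201.7, 424.1]
tcp_rot: [0.487, 0.513, 0.486, -0.513]
wrist_force: [0.7, -0.9, -3.5]
finger_gap: 0.598
```

```bash
python3 - <<'E'
from h import *
o=get_obs();im=get_image('wrist');save('w3',im)
print(o['time_s'],o['finger_gap']*93,tcpT(o).round(3),o['wrist_force'])
E
```

```text
3.75 55.60079958312129 [[ 2.00000e-03  9.99000e-01 -5.30000e-02  5.79204e+02]
 [-1.00000e-03 -5.30000e-02 -9.99000e-01 -2.01714e+02]
 [-1.00000e+00  2.00000e-03  1.00000e-03  4.24136e+02]
 [ 0.00000e+00  0.00000e+00  0.00000e+00  1.00000e+00]] [ 0.66420537 -0.85746245 -3.46815156]
```

View pics/w3.png

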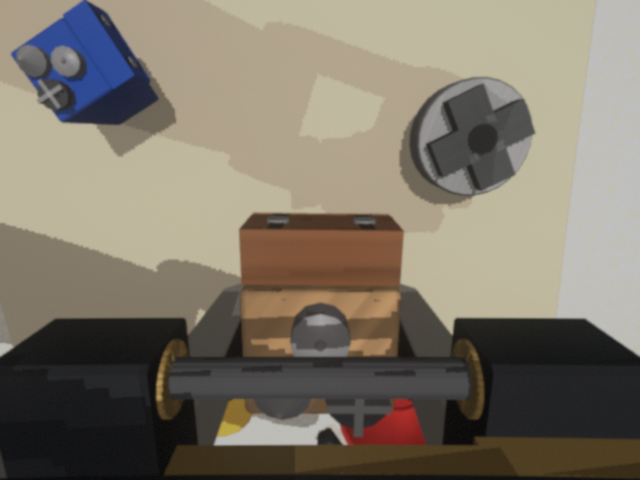

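Emit:
{"name": "send_rows", "arguments": {"rows": [{"dx":0,"dy":0,"dz":-20,"twist":0,"jaw":0.4},{"dx":0,"dy":2,"dz":-55,"twist":0,"jaw":0.4},{"dx":0,"dy":3,"dz":-95,"twist":0,"jaw":0.4},{"dx":0,"dy":4,"dz":-135,"twist":0,"jaw":0.4},{"dx":0,"dy":6,"dz":-175,"twist":0,"jaw":0.4},{"dx":0,"dy":7,"dz":-215,"twist":0,"jaw":0.4},{"dx":0,"dy":8,"dz":-255,"twist":0,"jaw":0.4},{"dx":0,"dy":10,"dz":-295,"twist":0,"jaw":0.4}]}}

```text
time_s: 4.6
eef_pos: [604.6, 94.0, 420.8]
tcp_rot: [-0.486, -0.512, -0.487, 0.514]
wrist_force: [-0.1, -1.1, -3.3]
finger_gap: 0.598
```

Emit:
{"name": "send_rows", "arguments": {"rows": [{"dx":0,"dy":1,"dz":-35,"twist":0,"jaw":0.4},{"dx":0,"dy":1,"dz":-65,"twist":0,"jaw":0.4},{"dx":0,"dy":2,"dz":-85,"twist":0,"jaw":0.4},{"dx":0,"dy":2,"dz":-97,"twist":0,"jaw":0.4},{"dx":0,"dy":2,"dz":-98,"twist":0,"jaw":0.4},{"dx":0,"dy":2,"dz":-98,"twist":0,"jaw":0.4},{"dx":0,"dy":2,"dz":-98,"twist":0,"jaw":0.4}]}}

```text
time_s: 5.3
eef_pos: [612.0, 189.0, 422.8]
tcp_rot: [-0.486, -0.513, -0.486, 0.513]
wrist_force: [0.2, -0.2, -3.5]
finger_gap: 0.6
```

```bash
python3 - <<'E'
from h import *
import pickle
o=get_obs();im=get_image('wrist');save('w4',im);np.save('pics/w4.npy',im);pickle.dump(o,open('pics/w4.pkl','wb'))
print(o['time_s'],o['finger_gap']*93,tcpT(o).round(3),o['wrist_force'],o['joint_positions'])
E
```

```text
5.3 55.824401137251236 [[ 0.00000e+00  9.99000e-01 -5.40000e-02  6.12022e+02]
 [-0.00000e+00 -5.40000e-02 -9.99000e-01  1.88978e+02]
 [-1.00000e+00  0.00000e+00  0.00000e+00  4.22776e+02]
 [ 0.00000e+00  0.00000e+00  0.00000e+00  1.00000e+00]] [ 0.2172178  -0.16335331 -3.46853831] [ 2.59714716e-01  3.72011725e-02  1.49587380e+00 -2.52937639e-04
  1.60850787e+00  3.13327248e-01]
```

View pics/w4.png

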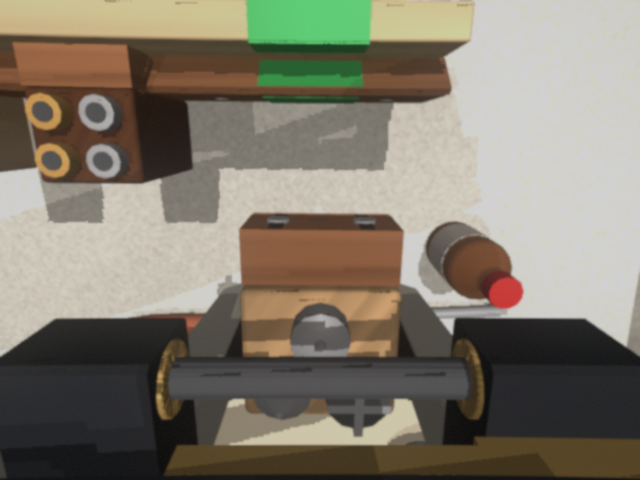

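```bash
python3 - <<'E'
from h import *
im=np.load('pics/w4.npy')
save('w4c',cv2.resize(im[0:115,230:490],(800,354),interpolation=cv2.INTER_CUBIC))
save('w4d',cv2.resize(im[200:310,230:415],(800,476),interpolation=cv2.INTER_CUBIC))
save('w4e',cv2.resize(im[0:200,0:260],(780,600),interpolation=cv2.INTER_CUBIC))
E
```

```text
(no output)
```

View pics/w4c.png

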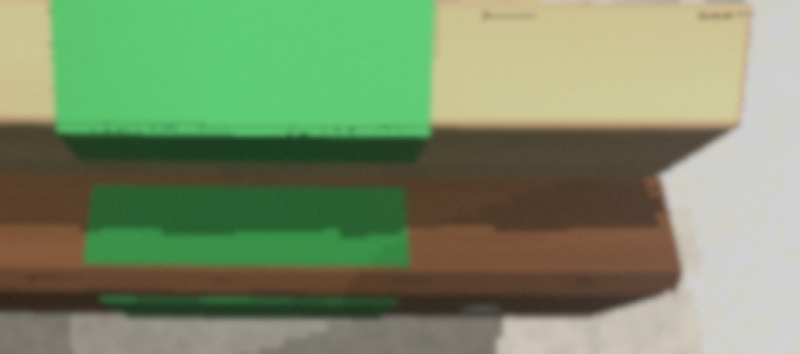

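View pics/w4d.png

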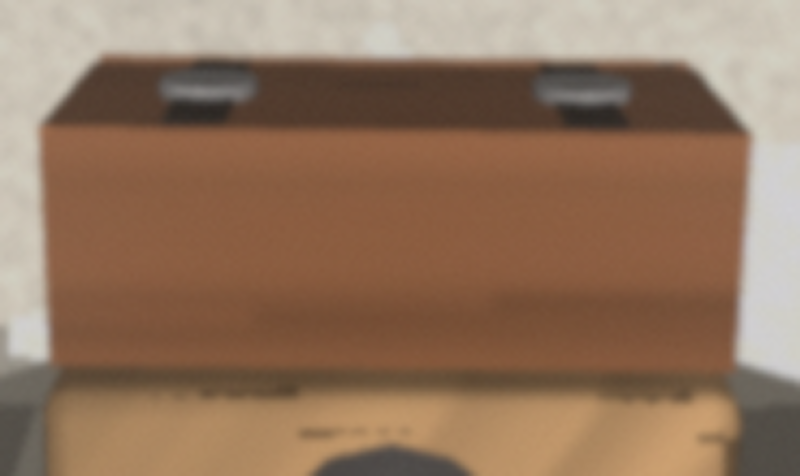

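View pics/w4e.png

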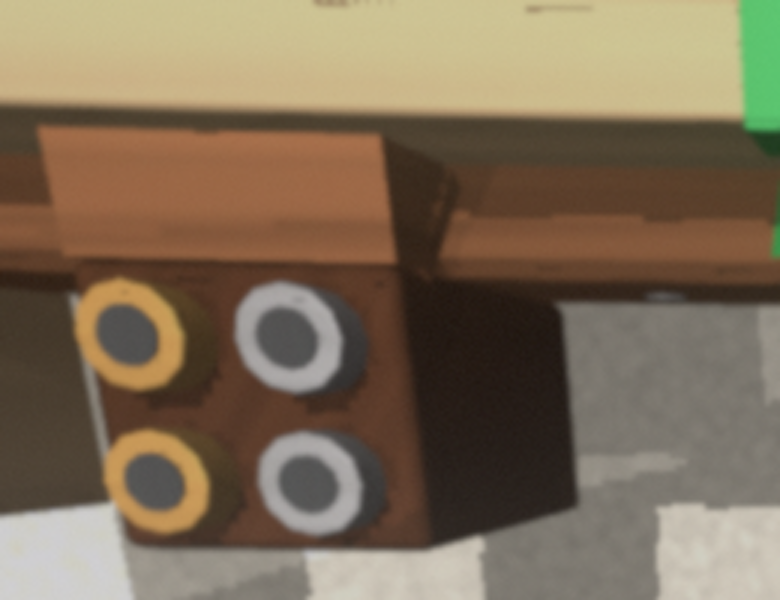

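```bash
python3 - <<'E'
from h import *
import pickle
o=pickle.load(open('pics/w4.pkl','rb'));m,T=camT('wrist',o)
s=800/260
def W(px,z,l): P=onplane(m,T,px,z);print(l,P.round(1).tolist(), 'yaw',np.degrees(np.arctan2(*(P[-1]-P[0])[[1,0]])).round(2));return P
W(np.array([(0,34),(247,39.5),(230,40.3),(350,40.3),(469.9,40.3)]),190,'board')
W([(0,83.3),(150,87),(230,267/s),(230+680/s,270/s)],167,'ridge')
W([(0,90.7),(230,290/s),(230+678/s,288/s)],167,'face')
g=W(np.array([(57,133),(432,133)])/s+[230,0],190,'green top');print(g.mean(0))
g=W(np.array([(85,264),(409,264)])/s+[230,0],167,'green ridge');print(g.mean(0))
z=o['eef_pos'][2]-187.9+45
s2=800/185
g=W(np.array([(48,372),(738,375)])/s2+[230,200],z,'block back');print(z,g.mean(0))
for zz in (z,z+5,z+10,z+15): W(np.array([(43,125),(748,133)])/s2+[230,200],zz,'cleat top back %.0f'%zz)
E
```

```text
board [[463.0, 317.8, 190.0], [582.3, 310.5, 190.0], [573.9, 310.6, 190.0], [633.3, 307.5, 190.0], [692.4, 304.1, 190.0]] yaw -3.41
ridge [[439.5, 299.2, 167.0], [521.5, 294.0, 167.0], [566.5, 292.0, 167.0], [691.5, 284.8, 167.0]] yaw -3.29
face [[438.4, 295.4, 167.0], [566.0, 288.1, 167.0], [691.2, 281.7, 167.0]] yaw -3.12
green top [[582.9, 308.8, 190.0], [643.3, 305.7, 190.0]] yaw -2.98
[613.10371711 307.24178054 190.        ]
green ridge [[582.2, 291.7, 167.0], [641.8, 288.6, 167.0]] yaw -3.0
[611.96035069 290.18853275 167.        ]
block back [[586.4, 215.6, 279.9], [640.8, 212.4, 279.9]] yaw -3.31
279.8758592447083 [613.60824389 213.99320682 279.87585924]
cleat top back 280 [[588.2, 235.5, 279.9], [641.5, 232.1, 279.9]] yaw -3.71
cleat top back 285 [[589.3, 236.7, 284.9], [640.5, 233.4, 284.9]] yaw -3.71
cleat top back 290 [[590.4, 237.9, 289.9], [639.4, 234.7, 289.9]] yaw -3.71
cleat top back 295 [[591.5, 239.0, 294.9], [638.4, 236.0, 294.9]] yaw -3.71
```

Emit:
{"name": "send_rows", "arguments": {"rows": [{"dx":0,"dy":-2,"dz":-15,"twist":0.2,"jaw":0.4},{"dx":0,"dy":-4,"dz":-35,"twist":0.2,"jaw":0.4},{"dx":0,"dy":-5,"dz":-55,"twist":0.2,"jaw":0.4},{"dx":0,"dy":-5,"dz":-65,"twist":0.2,"jaw":0.4},{"dx":0,"dy":-5,"dz":-67,"twist":0.2,"jaw":0.4},{"dx":8,"dy":-5,"dz":-67,"twist":0.2,"jaw":0.4},{"dx":15,"dy":-5,"dz":-67,"twist":0.2,"jaw":0.4},{"dx":15,"dy":-5,"dz":-67,"twist":0.2,"jaw":0.4}]}}

```text
time_s: 6.15
eef_pos: [610.5, 256.6, 406.0]
tcp_rot: [-0.485, -0.513, -0.486, 0.515]
wrist_force: [0.0, 0.1, -3.6]
finger_gap: 0.603
```

```bash
python3 - <<'E'
from h import *
import pickle
o=get_obs();im=get_image('wrist');save('w5',im);im2=get_image('scene');save('s5',im2)
save('s5c',cv2.resize(im2[140:380,400:600],(500,600),interpolation=cv2.INTER_CUBIC))
print(o['time_s'],o['finger_gap']*93,tcpT(o).round(3),o['wrist_force'],o['joint_positions'])
E
```

```text
6.15 56.100705951866274 [[-2.00000e-03  9.98000e-01 -5.70000e-02  6.10471e+02]
 [-1.00000e-03 -5.70000e-02 -9.98000e-01  2.56642e+02]
 [-1.00000e+00 -2.00000e-03  1.00000e-03  4.05999e+02]
 [ 0.00000e+00  0.00000e+00  0.00000e+00  1.00000e+00]] [ 0.0296107   0.07741787 -3.62163462] [ 3.59473197e-01  8.85712798e-02  1.46908451e+00 -1.20540952e-04
  1.58605800e+00  4.16164708e-01]
```

View pics/w5.png

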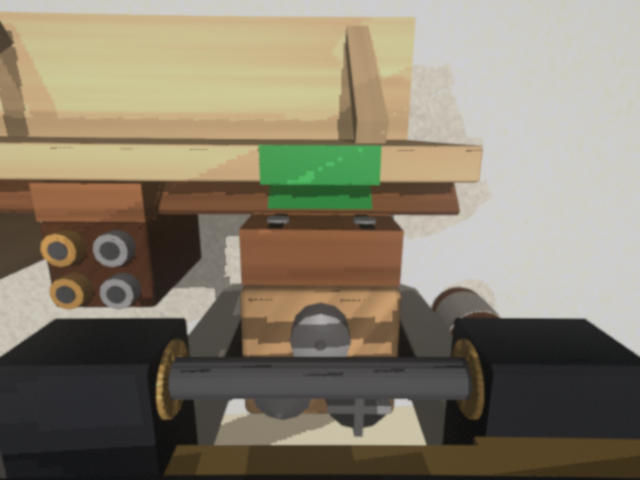

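View pics/s5c.png

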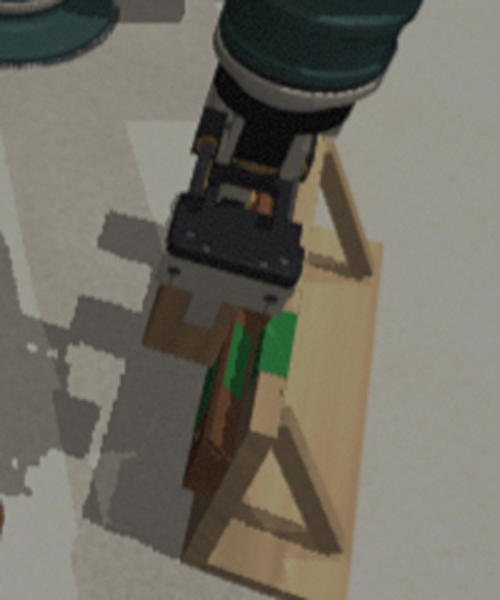

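```bash
python3 - <<'E'
from h import *
o=get_obs();m,T=camT('wrist',o)
n=np.array([.0576,.9983,0]);l=np.array([.9983,-.0576,0])
p=onplane(m,T,[(320.5,183.5)],190)[0];q=onplane(m,T,[(321,286.5)],o['eef_pos'][2]-142.9)[0]
print(p,q,'gap',(p-q)@n-22,'lat',(p-q)@l)
p=onplane(m,T,[(320,209)],167)[0];print('ridge gap',(p-q)@n-3,(p-q)@l)
E
```

```text
[613.5547792  307.39818096 190.        ] [612.13935902 281.6567896  264.55606724] gap 3.779159203397313 lat -0.0696901737197758
ridge gap 5.2331938424472835 -0.2705239417648229
```

Emit:
{"name": "send_rows", "arguments": {"rows": [{"dx":3,"dy":0,"dz":0,"twist":0,"jaw":0.4},{"dx":6,"dy":0,"dz":0,"twist":0,"jaw":0.4},{"dx":9,"dy":0,"dz":0,"twist":0,"jaw":0.4},{"dx":12,"dy":0,"dz":0,"twist":0,"jaw":0.4}]}}

```text
time_s: 6.65
eef_pos: [610.5, 257.2, 395.5]
tcp_rot: [-0.486, -0.514, -0.486, 0.514]
wrist_force: [-0.3, 0.3, -3.7]
finger_gap: 0.602
```

Emit:
{"name": "send_rows", "arguments": {"rows": [{"dx":6,"dy":0,"dz":0,"twist":0,"jaw":0.4},{"dx":12,"dy":0,"dz":0,"twist":0,"jaw":0.4},{"dx":18,"dy":0,"dz":0,"twist":0,"jaw":0.4},{"dx":24,"dy":0,"dz":0,"twist":0,"jaw":0.4},{"dx":27,"dy":0,"dz":0,"twist":0,"jaw":0.4}]}}

```text
time_s: 7.15
eef_pos: [610.4, 257.2, 367.8]
tcp_rot: [-0.486, -0.514, -0.486, 0.514]
wrist_force: [0.6, -0.1, -3.2]
finger_gap: 0.603
```

No contact so far. I'll go on down in smaller steps.

Emit:
{"name": "send_rows", "arguments": {"rows": [{"dx":4,"dy":0,"dz":0,"twist":0,"jaw":0.4},{"dx":8,"dy":0,"dz":0,"twist":0,"jaw":0.4},{"dx":12,"dy":0,"dz":0,"twist":0,"jaw":0.4},{"dx":15,"dy":0,"dz":0,"twist":0,"jaw":0.4},{"dx":17,"dy":0,"dz":0,"twist":0,"jaw":0.4},{"dx":17,"dy":0,"dz":0,"twist":0,"jaw":0.4}]}}

```text
time_s: 7.75
eef_pos: [610.4, 257.2, 351.4]
tcp_rot: [-0.486, -0.514, -0.486, 0.514]
wrist_force: [-0.9, 0.6, -3.3]
finger_gap: 0.603
```

```bash
python3 - <<'E'
from h import *
o=get_obs();im=get_image('wrist');save('w6',im);np.save('pics/w6.npy',im)
save('w6c',cv2.resize(im[90:300,150:490],(800,494),interpolation=cv2.INTER_CUBIC))
print(o['time_s'],tcpT(o).round(3),o['wrist_force'])
E
```

```text
7.75 [[-0.00000e+00  9.98000e-01 -5.60000e-02  6.10448e+02]
 [-0.00000e+00 -5.60000e-02 -9.98000e-01  2.57217e+02]
 [-1.00000e+00 -0.00000e+00  0.00000e+00  3.51433e+02]
 [ 0.00000e+00  0.00000e+00  0.00000e+00  1.00000e+00]] [-0.91989069  0.57680423 -3.31862688]
```

View pics/w6c.png

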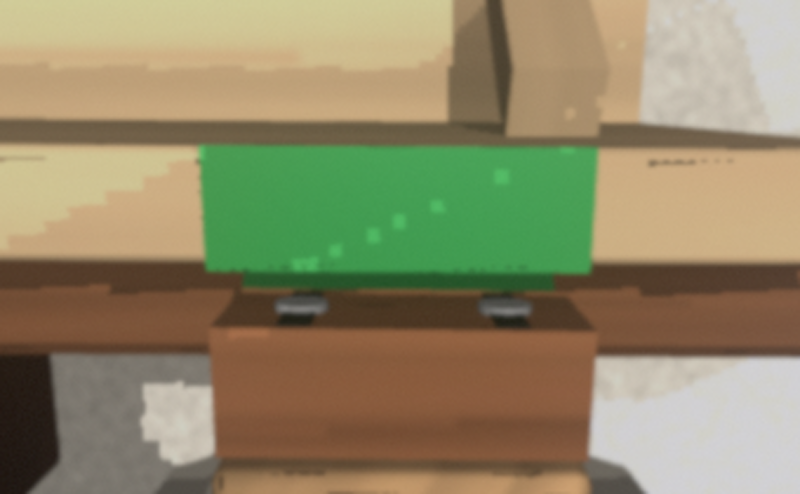

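Emit:
{"name": "send_rows", "arguments": {"rows": [{"dx":3,"dy":0,"dz":-1,"twist":0,"jaw":0.4},{"dx":5,"dy":0,"dz":-2,"twist":0,"jaw":0.4},{"dx":5,"dy":0,"dz":-2.5,"twist":0,"jaw":0.4},{"dx":5,"dy":0,"dz":-2.5,"twist":0,"jaw":0.4}]}}

```text
time_s: 8.2
eef_pos: [610.6, 259.8, 346.7]
tcp_rot: [-0.486, -0.514, -0.486, 0.514]
wrist_force: [0.3, -0.7, -4.4]
finger_gap: 0.599
```

Emit:
{"name": "send_rows", "arguments": {"rows": [{"dx":0,"dy":0,"dz":-0.5,"twist":0,"jaw":0.4},{"dx":0,"dy":0,"dz":-1,"twist":0,"jaw":0.4},{"dx":0,"dy":0,"dz":-1,"twist":0,"jaw":0.4}]}}

```text
time_s: 8.5
eef_pos: [610.7, 260.8, 346.8]
tcp_rot: [0.486, 0.514, 0.486, -0.514]
wrist_force: [-0.5, 0.3, -4.3]
finger_gap: 0.601
```

Emit:
{"name": "send_rows", "arguments": {"rows": [{"dx":0,"dy":0,"dz":-0.4,"twist":0,"jaw":0.4},{"dx":0,"dy":0,"dz":-0.7,"twist":0,"jaw":0.4},{"dx":0,"dy":0,"dz":-0.7,"twist":0,"jaw":0.4}]}}

```text
time_s: 8.8
eef_pos: [610.7, 261.4, 346.7]
tcp_rot: [0.486, 0.514, 0.486, -0.514]
wrist_force: [0.3, -1.3, -2.4]
finger_gap: 0.601
```

Emit:
{"name": "send_rows", "arguments": {"rows": [{"dx":0,"dy":0,"dz":-0.4,"twist":0,"jaw":0.4},{"dx":0,"dy":0,"dz":-0.6,"twist":0,"jaw":0.4},{"dx":0,"dy":0,"dz":-0.6,"twist":0,"jaw":0.4}]}}

```text
time_s: 9.1
eef_pos: [610.7, 262.0, 346.8]
tcp_rot: [0.486, 0.514, 0.486, -0.514]
wrist_force: [0.8, 0.2, -3.5]
finger_gap: 0.598
```

```bash
python3 - <<'E'
from h import *
o=get_obs();print(o['eef_pos'],o['wrist_force'],o['moment'])
E
```

```text
[610.72247321 262.03117421 346.75034745] [ 0.81655337  0.17762954 -3.51652268] [-0.08392899 -0.08674108  0.01027078]
```

Emit:
{"name": "send_rows", "arguments": {"rows": [{"dx":0,"dy":0,"dz":-0.3,"twist":0,"jaw":0.4},{"dx":0,"dy":0,"dz":-0.6,"twist":0,"jaw":0.4},{"dx":0,"dy":0,"dz":-0.6,"twist":0,"jaw":0.4}]}}

```text
time_s: 9.4
eef_pos: [610.8, 262.4, 346.8]
tcp_rot: [-0.486, -0.514, -0.486, 0.514]
wrist_force: [-0.2, -2.8, -2.3]
finger_gap: 0.598
```

Emit:
{"name": "send_rows", "arguments": {"rows": [{"dx":0,"dy":0,"dz":-0.3,"twist":0,"jaw":0.4},{"dx":0,"dy":0,"dz":-0.5,"twist":0,"jaw":0.4},{"dx":0,"dy":0,"dz":-0.5,"twist":0,"jaw":0.4}]}}

```text
time_s: 9.7
eef_pos: [610.8, 262.6, 346.8]
tcp_rot: [-0.486, -0.513, -0.485, 0.514]
wrist_force: [-1.7, -7.7, -1.0]
finger_gap: 0.6
```

Emit:
{"name": "send_rows", "arguments": {"rows": [{"dx":0,"dy":0,"dz":0.5,"twist":0,"jaw":0.4},{"dx":2,"dy":0,"dz":0.6,"twist":0,"jaw":0.4},{"dx":4,"dy":0,"dz":0.6,"twist":0,"jaw":0.4},{"dx":6,"dy":0,"dz":0.6,"twist":0,"jaw":0.4},{"dx":7.5,"dy":0,"dz":0.6,"twist":0,"jaw":0.4}]}}

```text
time_s: 10.2
eef_pos: [610.8, 262.3, 339.3]
tcp_rot: [0.486, 0.514, 0.486, -0.514]
wrist_force: [-0.1, -5.3, -0.3]
finger_gap: 0.595
```

Emit:
{"name": "send_rows", "arguments": {"rows": [{"dx":0.6,"dy":0,"dz":0,"twist":0,"jaw":0.4},{"dx":1.2,"dy":0,"dz":0,"twist":0,"jaw":0.4},{"dx":1.2,"dy":0,"dz":0,"twist":0,"jaw":0.4}]}}

```text
time_s: 10.5
eef_pos: [610.8, 262.3, 338.1]
tcp_rot: [-0.486, -0.514, -0.486, 0.514]
wrist_force: [0.3, -5.6, -1.8]
finger_gap: 0.6
```

```bash
python3 - <<'E'
from h import *
s=get_image('scene');save('s7',cv2.resize(s[170:330,430:560],(487,600),interpolation=cv2.INTER_CUBIC))
o=get_obs();print(o['eef_pos'],o['wrist_force'],o['moment'])
E
```

```text
[610.8353315  262.34587944 338.04784317] [-0.40012631 -5.73152284 -0.68569808] [-0.95912885 -0.03635665  0.15435361]
```

View pics/s7.png

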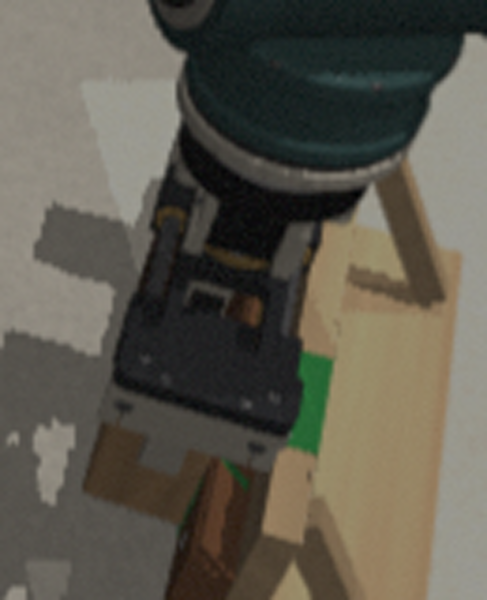

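Emit:
{"name": "send_rows", "arguments": {"rows": [{"dx":0.5,"dy":0,"dz":0.3,"twist":0,"jaw":0.4},{"dx":1.2,"dy":0,"dz":0.3,"twist":0,"jaw":0.4},{"dx":1.2,"dy":0,"dz":0.3,"twist":0,"jaw":0.4}]}}

```text
time_s: 10.85
eef_pos: [610.7, 262.2, 336.7]
tcp_rot: [0.486, 0.514, 0.486, -0.514]
wrist_force: [1.0, -4.0, -2.6]
finger_gap: 0.603
```

Emit:
{"name": "send_rows", "arguments": {"rows": [{"dx":0.6,"dy":0,"dz":0,"twist":0,"jaw":0.4},{"dx":1.2,"dy":0,"dz":0,"twist":0,"jaw":0.4}]}}

```text
time_s: 11.05
eef_pos: [610.7, 262.2, 335.6]
tcp_rot: [0.486, 0.514, 0.486, -0.514]
wrist_force: [-0.6, -3.4, -1.2]
finger_gap: 0.6
```

Emit:
{"name": "send_rows", "arguments": {"rows": [{"dx":0.6,"dy":0,"dz":0,"twist":0,"jaw":0.4},{"dx":1.2,"dy":0,"dz":0,"twist":0,"jaw":0.4}]}}

```text
time_s: 11.25
eef_pos: [610.7, 262.2, 334.4]
tcp_rot: [-0.486, -0.514, -0.486, 0.514]
wrist_force: [-0.3, -2.8, -2.3]
finger_gap: 0.599
```

Emit:
{"name": "send_rows", "arguments": {"rows": [{"dx":0.6,"dy":0,"dz":0,"twist":0,"jaw":0.4},{"dx":1.2,"dy":0,"dz":0,"twist":0,"jaw":0.4}]}}

```text
time_s: 11.45
eef_pos: [610.7, 262.2, 333.3]
tcp_rot: [0.486, 0.514, 0.486, -0.514]
wrist_force: [-1.9, -3.4, 3.5]
finger_gap: 0.6
```

Emit:
{"name": "send_rows", "arguments": {"rows": [{"dx":0,"dy":0,"dz":0,"twist":0,"jaw":0.4}]}}

```text
time_s: 11.55
eef_pos: [610.7, 262.2, 333.3]
tcp_rot: [0.486, 0.514, 0.486, -0.514]
wrist_force: [-0.3, -2.8, -0.9]
finger_gap: 0.599
```

```bash
python3 - <<'E'
from h import *
for i in range(3):
    im=get_image('wrist');o=get_obs();print(o['time_s'],o['eef_pos'],o['wrist_force'],o['moment'])
save('w8c',cv2.resize(im[90:300,150:490],(800,494),interpolation=cv2.INTER_CUBIC))
E
```

```text
11.6 [610.72871152 262.23707143 333.30853433] [-1.32131654 -2.86364378 -2.09481356] [-0.48329074  0.0268794   0.10695875]
11.65 [610.73230397 262.19878578 333.28286539] [ 0.38302391 -2.70229005 -1.34559502] [-0.53259475 -0.0794561   0.15184423]
11.7 [610.73989603 262.20560444 333.30330348] [-0.24925114 -2.35257526 -0.56128725] [-0.50428011 -0.05126437  0.18932626]
```

View pics/w8c.png

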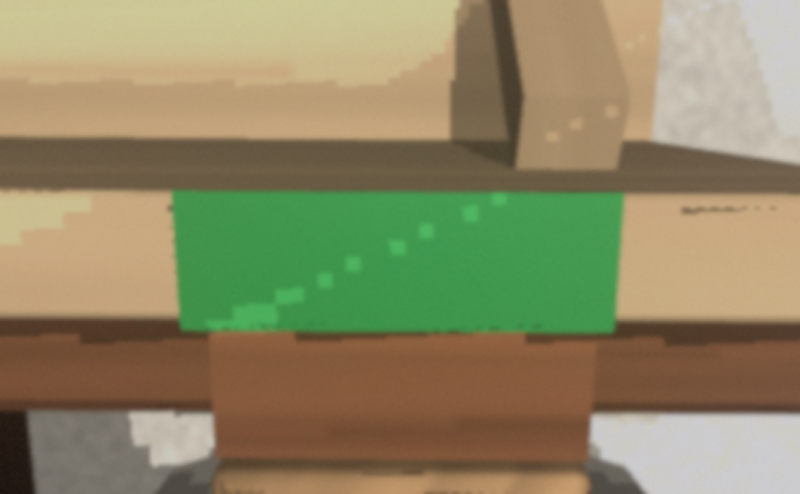

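Emit:
{"name": "send_rows", "arguments": {"rows": [{"dx":0.6,"dy":0,"dz":0,"twist":0,"jaw":0.4},{"dx":1.2,"dy":0,"dz":0,"twist":0,"jaw":0.4},{"dx":1.2,"dy":0,"dz":0,"twist":0,"jaw":0.4}]}}

```text
time_s: 12.0
eef_pos: [610.7, 262.2, 333.1]
tcp_rot: [0.486, 0.514, 0.486, -0.513]
wrist_force: [-4.4, -3.3, 7.4]
finger_gap: 0.599
```

```bash
python3 - <<'E'
from h import *
for i in range(4):
    im=get_image(['wrist','scene','wrist','top'][i]);o=get_obs();print(o['time_s'],o['eef_pos'].round(2),o['wrist_force'].round(2),o['moment'].round(2))
    if i==0:save('w9',im)
    if i==1:save('s9',cv2.resize(im[170:330,430:560],(487,600),interpolation=cv2.INTER_CUBIC))
    if i==3:save('t9',cv2.resize(im[150:370,100:300],(545,600),interpolation=cv2.INTER_CUBIC))
E
```

```text
12.05 [610.7  262.19 333.16] [-3.44 -3.87  8.52] [-0.76  0.62  0.38]
12.1 [610.7  262.21 333.17] [-4.35 -4.63  7.74] [-0.77  0.63  0.38]
12.15 [610.69 262.2  333.17] [-4.21 -5.21  8.15] [-0.72  0.66  0.42]
12.2 [610.69 262.21 333.15] [-4.21 -4.38  7.75] [-0.72  0.59  0.42]
```

View pics/w9.png

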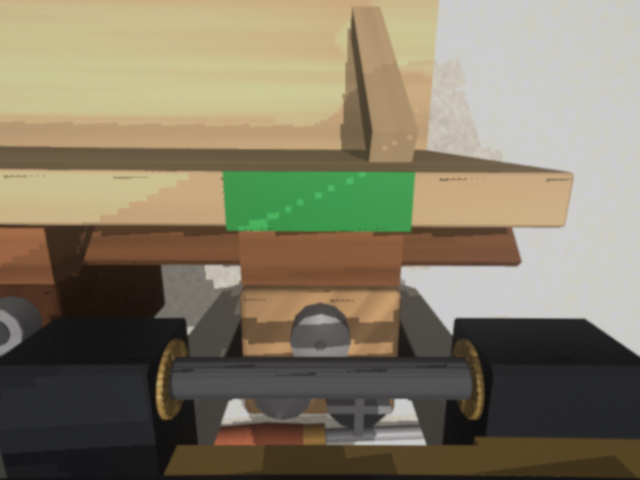

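View pics/t9.png

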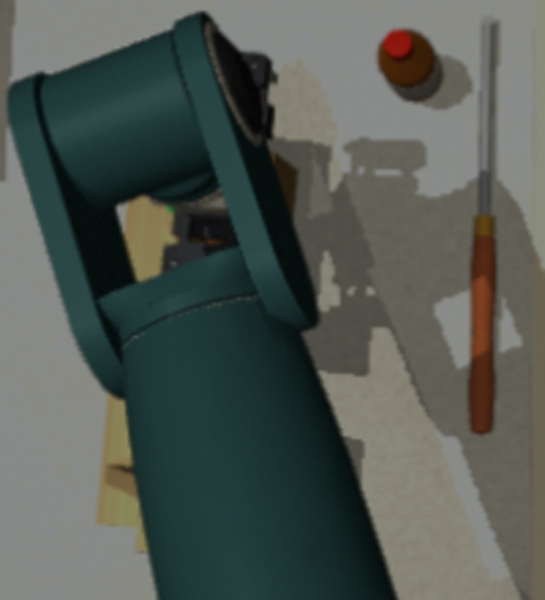

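Emit:
{"name": "send_rows", "arguments": {"rows": [{"dx":0,"dy":0,"dz":0,"twist":0,"jaw":0.4},{"dx":0,"dy":0,"dz":0,"twist":0,"jaw":0.4},{"dx":0,"dy":0,"dz":0,"twist":0,"jaw":0.4},{"dx":0,"dy":0,"dz":0,"twist":0,"jaw":0.4},{"dx":0,"dy":0,"dz":0,"twist":0,"jaw":0.4}]}}

```text
time_s: 12.7
eef_pos: [610.7, 262.2, 333.1]
tcp_rot: [0.486, 0.514, 0.486, -0.513]
wrist_force: [-3.6, -4.3, 7.6]
finger_gap: 0.599
```

```bash
python3 - <<'E'
from h import *
o=get_obs();m,T=camT('wrist',o)
n=np.array([.0576,.9983,0]);l=np.array([.9983,-.0576,0])
q=onplane(m,T,[(321,289)],o['eef_pos'][2]-142.9)[0]
for px,z,off in [((450,263),167,22),((150,263),167,22),((318.5,227),190,0)]:
    p=onplane(m,T,[px],z)[0]; print('gap',(p-q)@n-22+off,'lat',(p-q)@l)
print(o['wrist_force'],o['eef_pos'],tcpT(o).round(4))
E
```

```text
gap 1.6328780209484073 lat 51.43533040713798
gap 1.4049757811706165 lat -67.72852221605257
gap -0.25819941109587674 lat -0.8936203886993686
[-3.63353595 -4.31383641  7.56750347] [610.67021836 262.22175834 333.14434746] [[ 8.000000e-04  9.984000e-01 -5.580000e-02  6.106702e+02]
 [ 3.000000e-04 -5.580000e-02 -9.984000e-01  2.622218e+02]
 [-1.000000e+00  8.000000e-04 -4.000000e-04  3.331443e+02]
 [ 0.000000e+00  0.000000e+00  0.000000e+00  1.000000e+00]]
```

Emit:
{"name": "send_rows", "arguments": {"rows": [{"dx":0,"dy":0,"dz":0.2,"twist":0,"jaw":0.4},{"dx":0,"dy":0,"dz":0.3,"twist":0,"jaw":0.4},{"dx":0,"dy":0,"dz":0.3,"twist":0,"jaw":0.4}]}}

```text
time_s: 13.0
eef_pos: [610.7, 262.1, 333.1]
tcp_rot: [0.486, 0.514, 0.486, -0.513]
wrist_force: [-3.8, -2.6, 7.4]
finger_gap: 0.599
```

```bash
python3 - <<'E'
from h import *
for i in range(2):
    im=get_image('wrist');o=get_obs();print(o['time_s'],o['eef_pos'].round(2),o['wrist_force'].round(2),o['moment'].round(2))
E
```

```text
13.05 [610.67 262.07 333.13] [-4.18 -2.93  6.89] [-0.45  0.51  0.34]
13.1 [610.67 262.09 333.15] [-3.82 -2.84  7.36] [-0.36  0.52  0.38]
```

Emit:
{"name": "send_rows", "arguments": {"rows": [{"dx":0,"dy":-0.2,"dz":0,"twist":0,"jaw":0.4},{"dx":0.05,"dy":-0.3,"dz":0,"twist":0,"jaw":0.4},{"dx":0.05,"dy":-0.3,"dz":0,"twist":0,"jaw":0.4},{"dx":0.05,"dy":-0.3,"dz":0,"twist":0,"jaw":0.4},{"dx":0.05,"dy":-0.3,"dz":0,"twist":0,"jaw":0.4},{"dx":0.05,"dy":-0.3,"dz":0,"twist":0,"jaw":0.4},{"dx":0.05,"dy":-0.3,"dz":0,"twist":0,"jaw":0.4}]}}

```text
time_s: 13.8
eef_pos: [610.5, 262.1, 333.2]
tcp_rot: [0.486, 0.514, 0.486, -0.513]
wrist_force: [-1.4, -1.6, 7.0]
finger_gap: 0.596
```

```bash
python3 - <<'E'
from h import *
o=get_obs();print(o['time_s'],o['eef_pos'].round(2),o['wrist_force'].round(2),o['moment'].round(2))
E
```

```text
13.8 [610.52 262.06 333.17] [-1.42 -1.56  6.97] [-0.34  0.14  0.31]
```

Emit:
{"name": "send_rows", "arguments": {"rows": [{"dx":-0.3,"dy":0,"dz":0,"twist":0,"jaw":0.4},{"dx":-0.6,"dy":0,"dz":0,"twist":0,"jaw":0.4},{"dx":-0.6,"dy":0,"dz":0,"twist":0,"jaw":0.4}]}}

```text
time_s: 14.1
eef_pos: [610.6, 262.1, 333.1]
tcp_rot: [0.486, 0.514, 0.486, -0.513]
wrist_force: [2.1, 0.5, 5.3]
finger_gap: 0.597
```

```bash
python3 - <<'E'
from h import *
o=get_obs();print(o['time_s'],o['eef_pos'].round(2),o['wrist_force'].round(2),o['moment'].round(2))
E
```

```text
14.1 [610.56 262.06 333.13] [2.14 0.53 5.31] [-0.01 -0.58  0.3 ]
```

Emit:
{"name": "send_rows", "arguments": {"rows": [{"dx":-0.2,"dy":0.1,"dz":0,"twist":0,"jaw":0.4},{"dx":-0.4,"dy":0.2,"dz":0,"twist":0,"jaw":0.4},{"dx":-0.4,"dy":0.2,"dz":0,"twist":0,"jaw":0.4}]}}

```text
time_s: 14.4
eef_pos: [610.7, 262.1, 333.1]
tcp_rot: [0.486, 0.514, 0.486, -0.514]
wrist_force: [2.9, 3.1, 4.4]
finger_gap: 0.602
```

```bash
python3 - <<'E'
from h import *
o=get_obs();print(o['time_s'],o['eef_pos'].round(2),o['wrist_force'].round(2),o['moment'].round(2))
E
```

```text
14.4 [610.68 262.07 333.15] [2.91 3.09 4.41] [ 0.44 -0.86  0.24]
```

Emit:
{"name": "send_rows", "arguments": {"rows": [{"dx":-0.1,"dy":0.2,"dz":-0.2,"twist":0,"jaw":0.4},{"dx":-0.3,"dy":0.3,"dz":-0.3,"twist":0,"jaw":0.4},{"dx":-0.3,"dy":0.3,"dz":-0.3,"twist":0,"jaw":0.4}]}}

```text
time_s: 14.7
eef_pos: [610.9, 262.2, 333.2]
tcp_rot: [-0.486, -0.514, -0.486, 0.514]
wrist_force: [0.5, 1.1, 3.3]
finger_gap: 0.603
```

```bash
python3 - <<'E'
from h import *
o=get_obs();print(o['time_s'],o['eef_pos'].round(2),o['wrist_force'].round(2),o['moment'].round(2))
E
```

```text
14.7 [610.89 262.2  333.2 ] [0.53 1.06 3.34] [ 0.29 -0.32  0.33]
```

Loads are small now, so I'll open the jaws.

Emit:
{"name": "send_rows", "arguments": {"rows": [{"dx":-0.2,"dy":0,"dz":-0.1,"twist":0,"jaw":0.62},{"dx":-0.2,"dy":0,"dz":-0.1,"twist":0,"jaw":0.7},{"dx":-0.2,"dy":0,"dz":-0.1,"twist":0,"jaw":0.8},{"dx":-0.2,"dy":0,"dz":-0.1,"twist":0,"jaw":0.9},{"dx":-0.2,"dy":0,"dz":-0.1,"twist":0,"jaw":0.95},{"dx":-0.2,"dy":0,"dz":-0.1,"twist":0,"jaw":0.95}]}}

```text
time_s: 15.3
eef_pos: [610.9, 262.3, 333.5]
tcp_rot: [-0.486, -0.514, -0.486, 0.514]
wrist_force: [0.5, -0.0, 0.3]
finger_gap: 0.94
```

```bash
python3 - <<'E'
from h import *
im=get_image('wrist');save('w10',im)
o=get_obs();print(o['time_s'],o['finger_gap'],o['eef_pos'].round(2),o['wrist_force'].round(2),o['moment'].round(2))
E
```

```text
15.35 0.9487817266460491 [610.94 262.29 333.46] [ 0.91 -0.53 -0.14] [-0.05 -0.13  0.01]
```

View pics/w10.png

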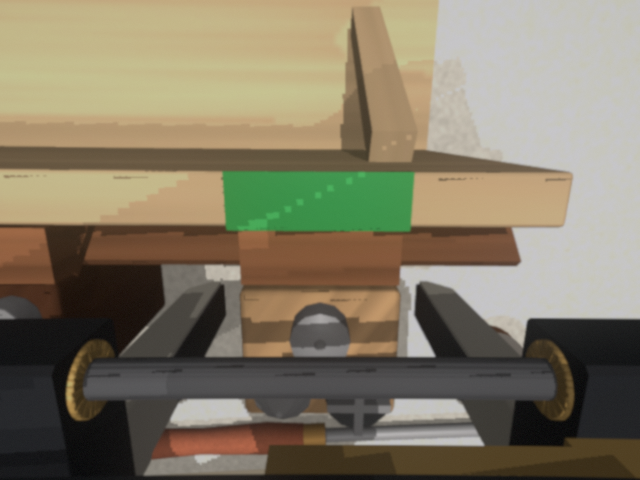

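Emit:
{"name": "send_rows", "arguments": {"rows": [{"dx":-10,"dy":0,"dz":0,"twist":0,"jaw":0.95},{"dx":-30,"dy":0,"dz":0,"twist":0,"jaw":0.95},{"dx":-60,"dy":0,"dz":0,"twist":0,"jaw":0.95},{"dx":-90,"dy":0,"dz":0,"twist":0,"jaw":0.95},{"dx":-110,"dy":0,"dz":0,"twist":0,"jaw":0.95},{"dx":-110,"dy":0,"dz":0,"twist":0,"jaw":0.95}]}}

```text
time_s: 15.95
eef_pos: [610.8, 262.2, 447.8]
tcp_rot: [0.486, 0.516, 0.485, -0.512]
wrist_force: [-0.4, -0.0, -0.3]
finger_gap: 0.947
```

Emit:
{"name": "send_rows", "arguments": {"rows": [{"dx":0,"dy":0,"dz":30,"twist":0,"jaw":0.95},{"dx":0,"dy":0,"dz":60,"twist":0,"jaw":0.95},{"dx":0,"dy":0,"dz":90,"twist":0,"jaw":0.95},{"dx":0,"dy":0,"dz":90,"twist":0,"jaw":0.95},{"dx":0,"dy":0,"dz":90,"twist":0,"jaw":0.95}]}}

```text
time_s: 16.45
eef_pos: [605.9, 172.1, 443.1]
tcp_rot: [-0.485, -0.514, -0.486, 0.514]
wrist_force: [0.2, 0.2, 0.1]
finger_gap: 0.953
```

```bash
python3 - <<'E'
from h import *
o=get_obs();im=get_image('wrist');save('w11',im);s=get_image('scene');save('s11',cv2.resize(s[150:370,430:580],(409,600),interpolation=cv2.INTER_CUBIC))
m,T=camT('wrist',o)
P=lambda z,d:[np.array([612.5,286.3,0])+np.array([.0576,.9983,0])*d+a*np.array([.9983,-.0576,0])+[0,0,z] for a in(-28,28)]
print(o['time_s'],o['wrist_force'],o['eef_pos']);print('pred block top back',proj(m,T,P(190.3,0)).round(1),'front',proj(m,T,P(190.3,-50)).round(1))
E
```

```text
16.45 [0.23627539 0.23084699 0.14919884] [605.88276364 172.0868414  443.06675781]
pred block top back [[269.5  59.1]
 [371.4  59.2]] front [[272.5 152.7]
 [368.  152.8]]
```

View pics/w11.png

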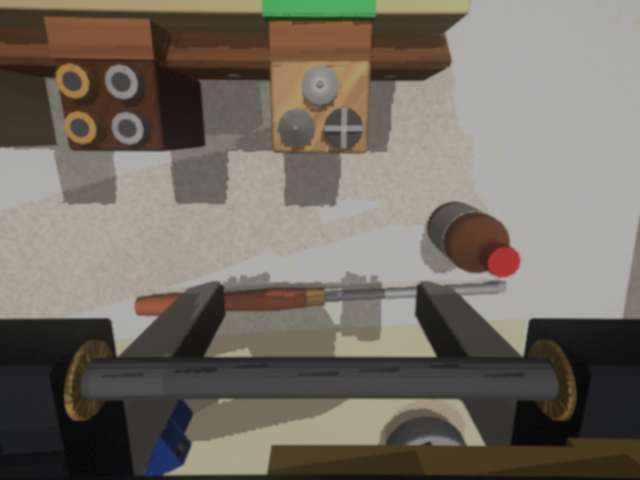

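View pics/s11.png

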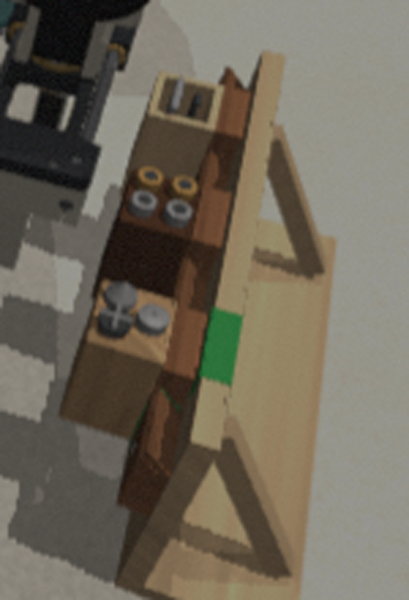

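```bash
python3 -c "
from rig import r
print(r.sign_off())"
```

```text
the job is handed in; nothing more can be done
None
```

The beech centre holder now hangs by its own cleat at the green place, released, and the job was handed in at about 16.5 s. No verdict was reported.

- **Choice:** I took the beech block with the brown cleat, at about (378, 237) in the top view. The blue look-alike was at about (328, 304).
- **Hanging:** I pushed the holder lightly until its back met the strip's face. I then lowered it until the cleat caught at mid-height about 145 mm, roughly 5 mm above mid setting.
- **Tug:** I pulled down with about 7–8 N on the wrist. With the holder's 3.5 N weight that put about 10.5–11.5 N on the panel, for nearly 2 s. The wrist pull stayed a little under the 10 N asked, so as not to come near the 18 N limit on the slope.
- **Checks after release:**
  - The wrist force went back to about zero.
  - In the last wrist picture the block's top corners lay within about 3 pixels of where a fully home, upright holder should appear.
  - The neighbours on the panel, the bottle and the gouge looked unmoved. I did not measure them or check the bowl, chuck and tin at the end.
- **Disagreed:**
  - The gap between block and strip, measured in the picture under load, came out between −0.3 and 1.6 mm depending on the edge used. That is within the calibration error, and the push force showed contact.
  - A sideways wrist force of about 4 N appeared when the cleat seated. I put it down to the arm's give, and it was down to about 0.5 N before I opened the jaws.

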